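Unlock the middle basket

ROBOT

A 7-joint arm with a two-finger parallel gripper is mounted at the origin on the work surface. World frame = base frame: x ahead of the robot, y to its left, z up, the work surface at z = 0. Lengths are in mm, angles in degrees, forces in N, time in s.
With the tool pointing down it reaches from about 425 to 1025 mm from the base axis. Payload 9.4 kg.
Tool frame: the origin (TCP) lies on the mounting face of the last link; the fingertips stand 186 mm ahead of it and the grasp point (between the pads) lies 167 mm ahead of it (r.grip_point_offset is the distance from the TCP to the grasp point, in mm); x points along the fingers, z is the direction in which the jaws open and shut, and the axes are right-handed (so a half turn about x gives the same grasp; the last joint's range is limited). The gripper opens to 93 mm and grips with 3 to 60 N. Pads are 15 mm wide; open, the fingers measure 128 mm over their backs; the gripper's body (75 mm by 188 mm) begins 65 mm behind the grasp point.
Start: joints at [-76.243, 34.337, -0.143, 91.639, 0.103, 54.024, -4.572], TCP at [225.854, 688.923, 404.718] pointing down, gripper open.
Joint ranges: [-147.43, 147.43], [-19.82, 112.94], [-74.19, 73.91], [6.32, 146.72], [-59.91, 239.91], [6.04, 106.73], [-150.56, 150.56]. Speed limits (degrees/s): [127.2, 127.2, 172.46, 172.46, 180, 180, 180].

INTERFACE

Orientations are given as a 3x3 rotation matrix whose columns are the frame's x, y, z axes.
In Python, from bench import r, cams, job_done gives the robot as it stands. The module is installed in compiled form; this text tells all that it offers.
- The arm moves only by the tool apply_moves, never from a script. Its argument "deltas" is one flat list of numbers, 7 for each row, row after row: the shift along the tool's x, y, z in mm, then the turn, a rotation vector about the tool's x, y, z in rad, then the closure, from 0 (fully open) to 1 (shut). In form: [dx, dy, dz, wx, wy, wz, claw, dx, dy, dz, wx, wy, wz, claw, ...]. A call has 1 to 8 rows; each row is the pose to reach, as a shift and turn from the pose measured when the call began, along the tool's axes at that moment; what a row does not reach only later rows make up. A row lasts 1/12 s, in which the tool goes at most 41.7 mm and 7.16 degrees, less where a joint would pass 70% of its speed; a pose out of reach is approached as far as the arm can. A call with a gripper value outside its range is refused whole. The fingers move at their own pace and stop on an object; the grip force is fixed at half the most. Time passes only in rows, so rows that repeat a pose let the fingers close. It gives the time, the measured TCP pose, the force and the opening at its end, in the units of the state.
- r.get_state(): the state, without advancing time (a new reading comes with each control period).
- cams.camera(name): name is "scene" or "top" or "wrist"; returns the picture (420x560x3 uint8, red, green, blue); there is no depth.
- cams.get_calibration(name): a dict with "fx", "fy", "cx", "cy" (pixels), "position" and "attitude" of the camera in the world; the wrist camera has in their place "tool_from_camera" (4x4, takes a point from camera to tool coordinates, whose origin is the TCP and whose axes are the tool frame's). Camera axes: x right, y up, looking along -z (the intrinsics and any distortion apply to the point x, -y, -z); pixel columns grow to the right and rows downward; lengths in mm; the calibration is good to about 2 mm. A picture is of the moment at which its call begins: read the wrist's pose just before it. get_calibration takes no time and is no camera call.
- job_done(): hands the job in, once; it reports no verdict.
Trained networks look in the newest picture that a camera, given by its name, has taken for a name from the list of things; names that differ only in an ending like _2 or _b are one class to them, and where a whole thing is asked for, a point or a joint stands for the part that bears it (a point fixed in the world has none). Each returns a list of dicts, best first, with "conf" (0 to 1); they miss things now and then, are a little off and sometimes report something else, mostly with a low value. They report only what shows in the picture. A call takes as long as a camera call. They do not tell look-alikes from the thing itself.
- cams.trace(camera, thing): "region" (420x560 bool, what is visible of it) and "extent" ([centre column, centre row, width, height] in pixels, round what is visible of it).
- cams.landmark_of(camera, thing): "xy" ([column, row] in pixels: a listed point, or the origin of a listed thing).
The state is a dict: "time": time; "qpos": joint angles; "dq": joint speeds; "joint_torque": joint torques, N m; "ee_pos": TCP position; "tcp_rot": TCP orientation; "contact_force": force on the tool from outside, world axes, zero at the start; "ft_torque": the same for the moment, N m; "finger_gap": finger opening in mm.
Only numpy, scipy, OpenCV 4.12 (cv2) and the standard library are available. Lean on these libraries where they do the work, as an engineer would, in place of code of your own. Each camera call takes 0.05 s, during which the arm holds its last target. There are 200 camera calls.

TASK

Three small handled baskets stand on the wardrobe shelf, locked side by side in a row by upright rails. Take the empty middle one by its handle, lift it straight up until it is clear of the row and of the handles beside it, and put it down (do not drop it) upright in the middle of the round cork mat. The two filled end baskets must stay standing where they are.

Things in the scene. Friction and masses are not known exactly. Their poses are not given: they have to be found in the camera images.
- middle_center (a point): empty middle basket, light grey plastic, loose, 0.11-0.22 kg; open box 100 (x) x 84 (y) x 60 mm high. Its arched handle ends in a level bar over the centre, 60 mm long in y, 14 wide in x, 14 high, 103 to 117 mm above the underside: pinch it across x. T rails on both y faces reach 53 mm from the centre. Point: 58.5 mm above the underside, 51.5 mm below the bar's centre. x across the row, y along it to the left basket, z up
- left_center (a point): end basket on the row's +y side, 97 mm from the middle one; same box, handle (top 117 mm above the shelf), point and axes; loose, 0.55 kg, holds two round tins and a wooden block. An upright slotted guide, 58 mm high, on the face towards the middle basket holds that one's T rail with 2 mm play: the rail leaves it only upwards and is free after rising 53 mm
- right_center (a point): end basket on the row's -y side, 97 mm from the middle one, mirror image of the other end basket, with the same guide, filling and weight; loose; point and axes as there
- mat_top (a point): round cork mat, 170 mm across and 5 mm thick, fixed on the shelf; the point is the centre of its upper face, 5 mm above the shelf. z is up
Not all that is in view belongs to the job. What is shaped like the part that bears middle_center but blue or red is not meant.

How it is judged:
By the outcome, as a careful person would: the job done as asked, in the order asked, and still so for the second after the job is handed in, with the robot touching nothing.
It also fails if it takes over 48 s, if anything falls off the work surface, if the arm or the gripper's body presses on something with over 40 N, if the wrist force passes 120 N, or if a joint passes its speed limit or range.

## Working session

There is one attempt and no reset: what is moved stays moved. The work goes in short steps, Python scripts to look and compute and a tool call to move; the robot and the scene stay as the last step left them, time stands still between calls to the robot, and variables do not carry over. Pictures are saved under pics/ and viewed, about 8 in all and at most 12, crops included, and the job is handed in when it is done.

Besides the shell and the picture viewer there is one more tool, called by a JSON object that holds its "op" and its "data", one argument or row to a line. apply_moves: Moves the arm, as the interface text tells. Its arguments: {"type":"object","properties":{"deltas":{"type":"array"}},"required":["deltas"]}

```bash
mkdir -p pics
cat > h.py <<'E'
import numpy as np, cv2
from bench import r, cams
def cal(n):
    c=cams.get_calibration(n)
    if 'tool_from_camera' in c:
        s=r.get_state(); T=np.array(c['tool_from_camera']); R=np.array(s['tcp_rot'])
        return c,R@T[:3,:3],R@T[:3,3]+np.array(s['ee_pos'])
    return c,np.array(c['attitude']),np.array(c['position'])
def ray(n,uv):
    c,R,p=cal(n)
    d=R@np.array([(uv[0]-c['cx'])/c['fx'],-(uv[1]-c['cy'])/c['fy'],-1.]); return p,d/np.linalg.norm(d)
def atz(n,uv,z):
    p,d=ray(n,uv); return p+d*(z-p[2])/d[2]
def proj(n,P):
    c,R,p=cal(n); q=R.T@(np.array(P)-p); return np.array([c['cx']-c['fx']*q[0]/q[2],c['cy']+c['fy']*q[1]/q[2]])
def tri(obs):
    A=np.zeros((3,3));b=np.zeros(3);
    for n,uv in obs:
        p,d=ray(n,uv);M=np.eye(3)-np.outer(d,d);A+=M;b+=M@p
    return np.linalg.solve(A,b)
def snap(n,f):
    im=cams.camera(n); cv2.imwrite(f,np.ascontiguousarray(im[:,:,::-1])); return im
E
python3 - <<'E'
from h import *
print({n:{k:(np.round(v,3).tolist() if not isinstance(v,str) else v) for k,v in cams.get_calibration(n).items()} for n in ("scene","top","wrist")})
a=[snap(n,f'pics/{n}0.png') for n in ("scene","top")]
for n in ("scene","top"):
  for t in ("middle_center","left_center","right_center","mat_top"):
    for d in cams.landmark_of(n,t)[:5]: print(n,t,np.round(d['xy'],1),round(d['conf'],2),np.round(atz(n,d['xy'],5 if t=='mat_top' else 58.5),0))
print(r.get_state())
E
```

```text
{'scene': {'fx': 470.021, 'fy': 470.021, 'cx': 280.926, 'cy': 209.147, 'position': [1335.979, 230.141, 843.563], 'attitude': [[-0.257, -0.638, 0.726], [0.966, -0.175, 0.188], [0.007, 0.75, 0.661]]}, 'top': {'fx': 509.942, 'fy': 509.942, 'cx': 276.457, 'cy': 203.734, 'position': [357.451, 31.263, 1226.333], 'attitude': [[0.011, 0.993, -0.118], [-1.0, 0.015, 0.028], [0.029, 0.118, 0.993]]}, 'wrist': {'fx': 299.444, 'fy': 299.444, 'cx': 275.487, 'cy': 208.479, 'tool_from_camera': [[-0.0, 0.286, -0.958, 20.838], [0.001, 0.958, 0.286, 80.594], [1.0, -0.0, -0.0, -0.417], [0.0, 0.0, 0.0, 1.0]]}}
scene middle_center [396.2 217.7] 0.9 [429. 291.  59.]
scene middle_center [352.7 255.3] 0.87 [584. 205.  58.]
scene middle_center [326.1 196.3] 0.63 [394. 108.  58.]
scene left_center [394.8 269.2] 0.81 [602. 301.  58.]
scene right_center [312.8 239.3] 0.79 [558. 107.  58.]
scene mat_top [197.1 221.8] 0.8 [ 522. -207.    5.]
top middle_center [188.4 170. ] 0.88 [572. 203.  58.]
top middle_center [235.  250.7] 0.82 [388.  92.  58.]
top middle_center [145.7 228.5] 0.59 [435. 296.  58.]
top middle_cen
[... 307 characters left out ...]
482883,  -4.57230707]), 'dq': array([-0.05188883, -0.00527643, -0.02580582, -0.08957081, -0.15896865,
       -0.07423552,  0.07748815]), 'joint_torque': array([-8.93387987e-04, -7.64193535e+01,  1.49482314e+00, -2.52507788e+01,
       -5.24216832e-02,  1.11669433e-02,  6.02303658e-05]), 'ee_pos': array([225.8272737 , 688.91646193, 404.67228302]), 'tcp_rot': array([[ 2.67771922e-05, -9.50260907e-01,  3.11454987e-01],
       [-1.09327116e-04,  3.11454982e-01,  9.50260902e-01],
       [-9.99999994e-01, -5.94957943e-05, -9.55493944e-05]]), 'contact_force': array([ 0.21864567, -0.02157243,  0.90291907]), 'ft_torque': array([-0.01601971,  0.04510277,  0.00095317]), 'finger_gap': 93.14843743825224}
```

View pics/scene0.png

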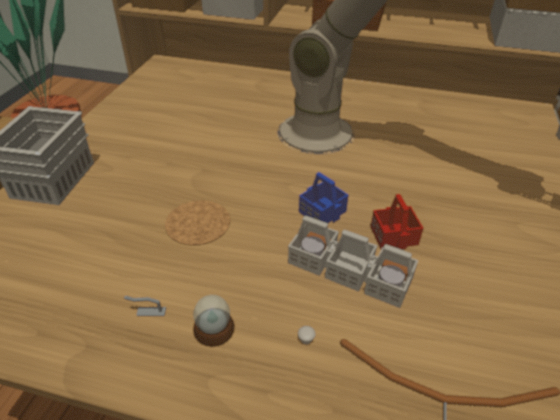

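View pics/top0.png

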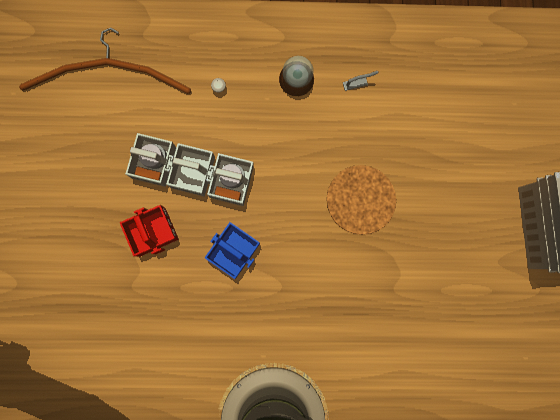

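The scene view shows a robot base, a grey row of three, and a cork mat at (197,222). In the top view the mat is at (362,200).

Candidates for the middle basket:
- **Red:** scene (396,218), top (146,228).
- **Blue:** scene (326,196), top (235,251).
- **Grey:** scene (353,255), top (188,170). This one fits: it is light grey, empty and between the two filled baskets.

I'll confirm that in a crop.

```bash
cat >> h.py <<'E'
from scipy.spatial.transform import Rotation as Ro
def delta(pos,zang):
    "tool-frame shift (mm), rotvec (rad) to tool-down pose with tool z at zang deg"
    s=r.get_state();R=np.array(s['tcp_rot']);a=np.radians(zang)
    z=np.array([np.cos(a),np.sin(a),0]);x=np.array([0,0,-1.]);G=np.c_[x,np.cross(z,x),z]
    return np.round(R.T@(np.array(pos)-s['ee_pos']),1),np.round(Ro.from_matrix(R.T@G).as_rotvec(),4)
E
python3 - <<'E'
from h import *
L=tri([('scene',(394.8,269.2)),('top',(148.2,156.7))]);M=tri([('scene',(352.7,255.3)),('top',(188.4,170))]);Rr=tri([('scene',(312.8,239.3)),('top',(227.5,176.6))])
m=tri([('scene',(197.1,221.8)),('top',(361.8,201))])
print(L,M,Rr,m); d=(L-Rr); ang=np.degrees(np.arctan2(d[1],d[0]))-90; C=(L+M+Rr)/3
print('yaw',ang,'len',np.linalg.norm(d[:2]),C)
print(delta([C[0],C[1],440],ang))
im=cv2.imread('pics/top0.png')[115:275,105:275]; cv2.imwrite('pics/crop1.png',cv2.resize(im,None,fx=3.5,fy=3.5,interpolation=3))
E
```

```text
[601.86690291 299.21022956  58.1726832 ] [574.21887086 204.91484009  47.8491088 ] [558.589338   109.89047422  59.63965257] [ 513.73496956 -211.24473965   -3.27703365]
yaw -12.87628948052 len 194.20328881007543 [578.22503726 204.67184796  55.22048152]
(array([ -35.3, -485.7, -350.4]), array([ 1.4788e+00, -0.0000e+00,  1.0000e-04]))
```

View pics/crop1.png

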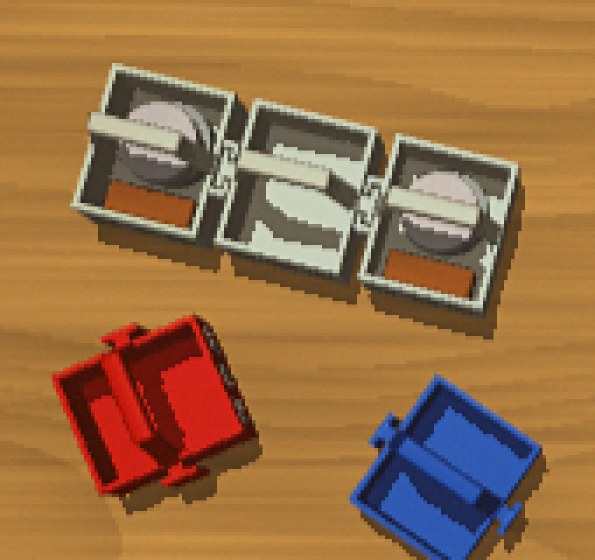

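The crop confirms it: the empty grey basket, between two filled ones, is the target. I'm moving above it now.

{"op": "apply_moves", "data": {
  "deltas": [-2.3, -31.6, -22.8, 0.096, 0, 0, 0, -4.6, -63.2, -45.6, 0.192, 0, 0, 0, -6.9, -94.8, -68.4, 0.288, 0, 0, 0, -9.2, -126.4, -91.2, 0.384, 0, 0, 0, -11.5, -158, -114, 0.48, 0, 0, 0, -13.8, -189.6, -136.8, 0.576, 0, 0, 0, -16.1, -221.2, -159.6, 0.672, 0, 0, 0, -18.4, -252.8, -182.4, 0.768, 0, 0, 0]
}}

```text
time: 1.17
ee_pos: [410.1, 435.2, 423.5]
tcp_rot: [[0.0, -0.463, 0.886], [0.001, 0.886, 0.463], [-1.0, 0.0, 0.0]]
contact_force: [0.4, -0.2, -0.1]
finger_gap: 93.1
```

```bash
python3 -c "
from h import *
print(delta([578.2,204.7,440],-12.9))"
```

```text
(array([ -16.5, -282.1,   42.4]), array([ 7.065e-01,  4.000e-04, -5.000e-04]))
```

{"op": "apply_moves", "data": {
  "deltas": [-2, -38, 6, 0.1, 0, 0, 0, -4, -76, 12, 0.2, 0, 0, 0, -6, -114, 18, 0.3, 0, 0, 0, -8, -152, 24, 0.4, 0, 0, 0, -10, -190, 30, 0.5, 0, 0, 0, -12, -228, 36, 0.6, 0, 0, 0, -14, -260, 40, 0.7, 0, 0, 0, -16.5, -282.1, 42.4, 0.7065, 0.0004, -0.0005, 0]
}}

```text
time: 1.83
ee_pos: [579.8, 201.5, 440.4]
tcp_rot: [[0.001, 0.232, 0.973], [-0.001, 0.973, -0.232], [-1.0, -0.001, 0.001]]
contact_force: [-0.5, 0.3, -0.2]
finger_gap: 93.4
```

Run:
```python
from h import *
s=r.get_state();print(s['ee_pos'],s['dq'].round(1),s['qpos'].round(1))
snap('wrist','pics/w1.png')
P={}
for t in ("middle_center","left_center","right_center"):
    for d in cams.landmark_of('wrist',t)[:3]: print(t,np.round(d['xy'],1),round(d['conf'],2),np.round(atz('wrist',d['xy'],58.5),1))
print('bar proj',proj('wrist',[578.2,204.7,110]))
print(delta([578.2,204.7,440],-12.9))
```

```text
[579.82991499 201.5143629  440.39598793] [23.6  2.8 -0.4 -9.6  0.1  7.9 25.4] [-41.8  26.   25.3 105.7 -13.8  51.3 -23.4]
middle_center [272.5 187.3] 0.73 [576.6 199.8  58.5]
middle_center [138.9 140.7] 0.67 [436.4 290.6  58.5]
left_center [271.8 102.7] 0.93 [596.6 298.7  58.5]
right_center [275.2 257.8] 0.79 [555.7 111.   58.5]
bar proj [276.01522737 196.92434851]
(array([-0. ,  0.2, -0.2]), array([-0.0007, -0.0002, -0.0003]))
```

View pics/w1.png

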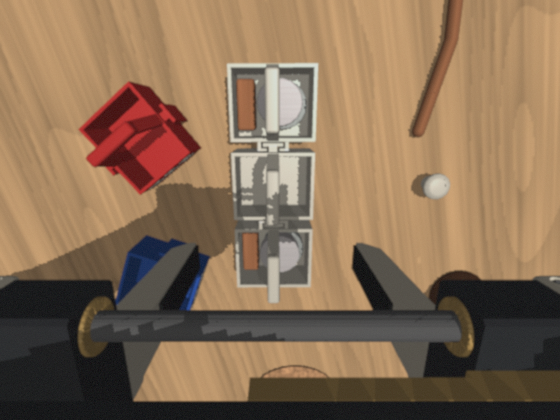

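The wrist view shows the row upright at columns 232–317. The middle handle bar is at about column 272, row 180, so it sits about 3–4 mm towards −z of my estimate. I'll descend partway and look again.

{"op": "apply_moves", "data": {
  "deltas": [25, 0, -1, 0, 0, 0, 0, 50, 0, -2, 0, 0, 0, 0, 75, 0, -3, 0, 0, 0, 0, 90, 0, -3, 0, 0, 0, 0, 90, 0, -3, 0, 0, 0, 0, 90, 0, -3, 0, 0, 0, 0]
}}

```text
time: 2.53
ee_pos: [574.8, 206.5, 349.6]
tcp_rot: [[-0.002, 0.222, 0.975], [0.0, 0.975, -0.222], [-1.0, -0.0, -0.002]]
contact_force: [-0.2, -0.4, 0.1]
finger_gap: 92.8
```

Run:
```python
from h import *
s=r.get_state();print(s['ee_pos'],s['dq'].round(1))
snap('wrist','pics/w2.png')
for t in ("middle_center","left_center","right_center"):
    for d in cams.landmark_of('wrist',t)[:3]: print(t,np.round(d['xy'],1),round(d['conf'],2),np.round(atz('wrist',d['xy'],58.5),1))
R=s['tcp_rot']
for z in (102,117):
  for k in (-30,0,30): print('expected bar centre line under tool',z,k,proj('wrist',[*(s['ee_pos']+k*R[:,1])[:2],z]).round(1))
```

```text
[574.7921728  206.49458117 349.56696833] [ 0.1 -1.6  1.1 -1.4  0.2  0.5 -0.1]
middle_center [ 98.3 145.7] 0.91 [433.8 296.9  58.5]
middle_center [276.4 209.7] 0.59 [575.4 203.5  58.5]
left_center [282.5 101.8] 0.65 [602.1 296.3  58.5]
right_center [278.  298.5] 0.83 [555.8 108.6  58.5]
expected bar centre line under tool 102 -30 [274.7 255.6]
expected bar centre line under tool 102 0 [274.7 221.7]
expected bar centre line under tool 102 30 [274.6 185.2]
expected bar centre line under tool 117 -30 [274.7 263.9]
expected bar centre line under tool 117 0 [274.6 228.1]
expected bar centre line under tool 117 30 [274.6 189.5]
```

View pics/w2.png

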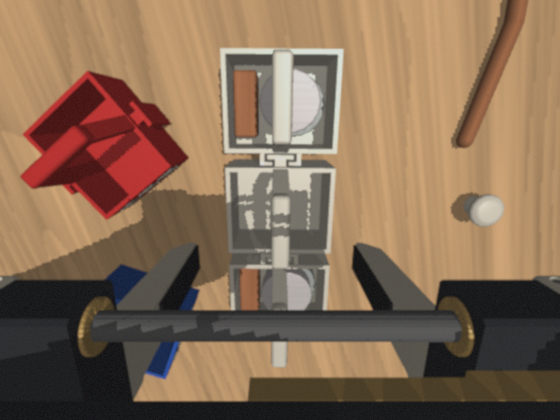

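At closer range the bar is at column 280.5, rows 195–265, against an expected 274.7. That means shifting +4.5 mm in tool z. Yaw looks fine. I'll shift, descend and grip.

{"op": "apply_moves", "data": {
  "deltas": [10, 0, 4.5, 0, 0, 0, 0, 30, 0, 4.5, 0, 0, 0, 0, 50, 0, 4.5, 0, 0, 0, 0, 65, 0, 4.5, 0, 0, 0, 0, 72, 0, 4.5, 0, 0, 0, 0, 72, 0, 4.5, 0, 0, 0, 0, 72, 0, 4.5, 0, 0, 0, 0.4, 72, 0, 4.5, 0, 0, 0, 0.6]
}}

```text
time: 3.4
ee_pos: [580.5, 204.6, 280.1]
tcp_rot: [[0.003, 0.224, 0.975], [0.002, 0.975, -0.224], [-1.0, 0.002, 0.002]]
contact_force: [-0.7, -0.1, 0.2]
finger_gap: 84.0
```

Run:
```python
from h import *
s=r.get_state();print(s['ee_pos'],s['finger_gap'])
im=snap('wrist','pics/w3.png')
```

```text
[580.54437453 204.6499567  280.14213685] 83.96673337910809
```

View pics/w3.png

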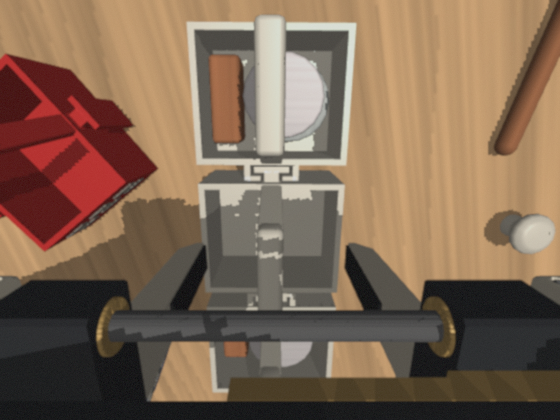

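The middle bar is at column 270, with the finger centre at 275.5, so I'll shift −2.5 mm in tool z and 2 mm down, then close.

{"op": "apply_moves", "data": {
  "deltas": [2, 0, -2.5, 0, 0, 0, 0.5, 2, 0, -2.5, 0, 0, 0, 0.6, 2, 0, -2.5, 0, 0, 0, 0.75, 2, 0, -2.5, 0, 0, 0, 0.9, 2, 0, -2.5, 0, 0, 0, 1, 2, 0, -2.5, 0, 0, 0, 1, 2, 0, -2.5, 0, 0, 0, 1, 2, 0, -2.5, 0, 0, 0, 1]
}}

```text
time: 4.12
ee_pos: [578.1, 205.3, 278.3]
tcp_rot: [[0.003, 0.223, 0.975], [0.002, 0.975, -0.223], [-1.0, 0.003, 0.003]]
contact_force: [1.1, 0.5, 0.8]
finger_gap: 27.0
```

{"op": "apply_moves", "data": {
  "deltas": [0, 0, 0, 0, 0, 0, 1, 0, 0, 0, 0, 0, 0, 1, 0, 0, 0, 0, 0, 0, 1, 0, 0, 0, 0, 0, 0, 1]
}}

```text
time: 4.45
ee_pos: [578.0, 205.3, 278.2]
tcp_rot: [[0.003, 0.223, 0.975], [0.002, 0.975, -0.223], [-1.0, 0.003, 0.002]]
contact_force: [-0.2, -0.0, -1.0]
finger_gap: 13.6
```

Run:
```python
from h import *
s=r.get_state();print(s['ee_pos'],s['finger_gap'],s['contact_force'],s['ft_torque'])
im=snap('wrist','pics/w4.png')
for t in ("middle_center","left_center"):
    for d in cams.landmark_of('wrist',t)[:3]: print(t,np.round(d['xy'],1),round(d['conf'],2),np.round(atz('wrist',d['xy'],58.5),1))
```

```text
[578.03047034 205.25092127 278.15436511] 13.558837226755063 [-0.16423098 -0.02967586 -1.03897033] [-0.04411247  0.08884892 -0.02831684]
middle_center [274.2 240.7] 0.59 [576.3 202.3  58.5]
middle_center [ 32.8 158.2] 0.58 [434.3 295.   58.5]
```

Gripped with a 13.6 mm gap and no side force. Lifting slowly, straight up.

{"op": "apply_moves", "data": {
  "deltas": [-5, 0, 0, 0, 0, 0, 1, -11, 0, 0, 0, 0, 0, 1, -18, 0, 0, 0, 0, 0, 1, -25, 0, 0, 0, 0, 0, 1, -32, 0, 0, 0, 0, 0, 1, -39, 0, 0, 0, 0, 0, 1, -46, 0, 0, 0, 0, 0, 1, -50, 0, 0, 0, 0, 0, 1]
}}

```text
time: 5.27
ee_pos: [578.0, 205.2, 329.4]
tcp_rot: [[0.004, 0.223, 0.975], [0.002, 0.975, -0.223], [-1.0, 0.003, 0.003]]
contact_force: [-0.1, -0.8, -1.2]
finger_gap: 14.1
```

{"op": "apply_moves", "data": {
  "deltas": [-12, 0, 0, 0, 0, 0, 1, -27, 0, 0, 0, 0, 0, 1, -42, 0, 0, 0, 0, 0, 1, -60, 0, 0, 0, 0, 0, 1, -78, 0, 0, 0, 0, 0, 1, -96, 0, 0, 0, 0, 0, 1, -110, 0, 0, 0, 0, 0, 1, -115, 0, 0, 0, 0, 0, 1]
}}

```text
time: 5.93
ee_pos: [577.8, 204.8, 446.7]
tcp_rot: [[0.007, 0.224, 0.975], [0.004, 0.975, -0.224], [-1.0, 0.005, 0.006]]
contact_force: [0.8, -0.0, -1.4]
finger_gap: 13.8
```

Run:
```python
from h import *
s=r.get_state();print(s['ee_pos'],s['finger_gap'],s['contact_force'],s['ft_torque'],s['qpos'].round())
im=snap('scene','pics/s2.png')
for t in ("middle_center","left_center","right_center","mat_top"):
    for d in cams.landmark_of('scene',t)[:3]: print(t,np.round(d['xy'],1),round(d['conf'],2))
print('mat',delta([515,-209,445],-12.9))
c=cv2.resize(cv2.imread('pics/s2.png')[80:320,140:440],None,fx=2.5,fy=2.5,interpolation=3);cv2.imwrite('pics/s2c.png',c)
```

```text
[577.8095982  204.76894434 446.724927  ] 13.799072601669291 [ 0.7734145  -0.0336508  -1.38312591] [-0.08616446  0.03653055  0.02602482] [-42.  25.  25. 106. -14.  52. -23.]
middle_center [326.4 193.2] 0.95
middle_center [360.4 194.8] 0.91
middle_center [396.8 216.8] 0.61
left_center [395.3 265. ] 0.63
right_center [312.8 237.8] 0.82
mat_top [197.7 219. ] 0.95
mat (array([  -2.5, -417.4,   31.8]), array([-0.    ,  0.0021, -0.0024]))
```

View pics/s2c.png

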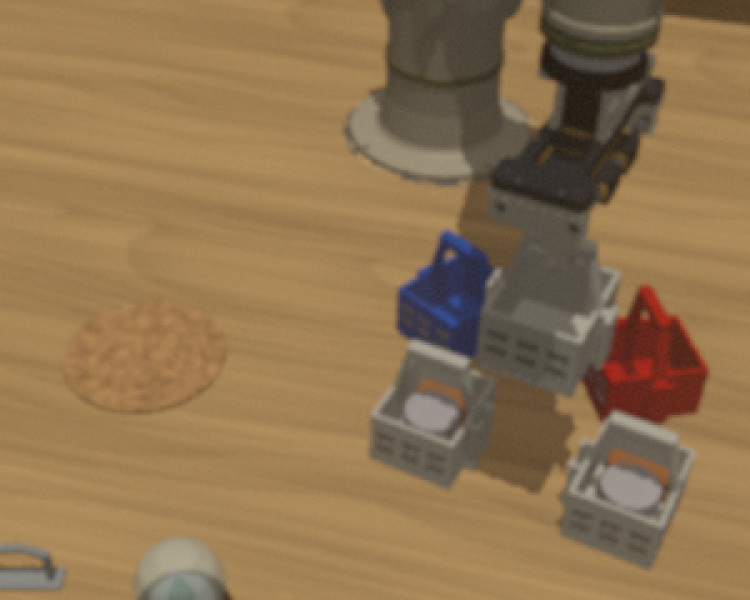

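The basket hangs level and clear, and both end baskets still stand in place (crop at (430,410) and (630,490)). Carrying it to the mat at the same height.

{"op": "apply_moves", "data": {
  "deltas": [0, -10, 0.8, 0, 0, 0, 1, 0, -28, 2.1, 0, 0, 0, 1, 0, -52, 4, 0, 0, 0, 1, -1, -78, 6, 0, 0, 0, 1, -1, -104, 8, 0, 0, 0, 1, -1, -130, 10, 0, 0, 0, 1, -1, -156, 12, 0, 0, 0, 1, -1, -182, 14, 0, 0, 0, 1]
}}

```text
time: 6.85
ee_pos: [549.1, 21.3, 443.7]
tcp_rot: [[0.002, 0.225, 0.974], [0.001, 0.974, -0.225], [-1.0, 0.002, 0.001]]
contact_force: [0.8, 0.5, -1.6]
finger_gap: 13.5
```

Run:
```python
from h import *
for n in ('scene','top'):
    d=None; im=cams.camera(n)
    for d in cams.trace(n,'mat_top')[:1]:
        print(n,d['conf'],d['extent'])
    g=cv2.imread(f'pics/{n}0.png'); h=cv2.cvtColor(g,cv2.COLOR_BGR2HSV)
    if d:
        rr=np.argwhere(d['region'])[:,::-1]
        W=np.array([atz(n,p,5)[:2] for p in rr]); c,rad=cv2.minEnclosingCircle(W.astype(np.float32)); print('circle',c,rad,'mean',W.mean(0))
print('mat',delta([515,-209,445],-12.9))
```

```text
scene 0.7 [197.6, 221.7, 61.7, 47.7]
circle (523.069580078125, -207.5870819091797) 87.29815673828125 mean [ 524.53873979 -206.177098  ]
top 0.82 [362.3, 200.4, 71.2, 66.0]Traceback (most recent call last):
  File "<stdin>", line 9, in <module>
  File "h.py", line 13, in atz
    p,d=ray(n,uv); return p+d*(z-p[2])/d[2]
        ~~~^^^^^^
  File "h.py", line 10, in ray
    c,R,p=cal(n)
          ~~~^^^
  File "h.py", line 4, in cal
    c=cams.get_calibration(n)
ValueError: time passes only in moves, steps and waits
```

Scene gives the mat at (523,−208) and top gives (513,−210). The two cameras bracketed the true middle basket by the same ±6 mm, so I'm using the mean (518,−209).

{"op": "apply_moves", "data": {
  "deltas": [0, -15, 1.4, 0, 0, 0, 1, 0, -42, 3.9, 0, 0, 0, 1, 0, -76, 7.1, 0, 0, 0, 1, 0, -112, 10.5, 0, 0, 0, 1, 0, -148, 13.8, 0, 0, 0, 1, 0, -184, 17.2, 0, 0, 0, 1, 0, -215, 20.1, 0, 0, 0, 1, 0, -231, 21.6, 0, 0, 0, 1]
}}

```text
time: 7.72
ee_pos: [517.3, -210.8, 443.5]
tcp_rot: [[0.002, 0.229, 0.973], [0.0, 0.973, -0.229], [-1.0, 0.001, 0.002]]
contact_force: [-0.6, 0.6, -0.9]
finger_gap: 13.6
```

{"op": "apply_moves", "data": {
  "deltas": [20, 0, 0, 0, 0, 0, 1, 45, 0, 0, 0, 0, 0, 1, 70, 0, 0, 0, 0, 0, 1, 90, 0, 0, 0, 0, 0, 1, 105, 0, 0, 0, 0, 0, 1, 110, 0, 0, 0, 0, 0, 1, 110, 0, 0, 0, 0, 0, 1]
}}

```text
time: 8.3
ee_pos: [517.5, -210.2, 332.2]
tcp_rot: [[-0.0, 0.228, 0.974], [0.001, 0.974, -0.228], [-1.0, 0.001, -0.001]]
contact_force: [-0.3, 0.9, -0.8]
finger_gap: 13.9
```

Run:
```python
from h import *
s=r.get_state();print(s['ee_pos'],s['finger_gap'],s['contact_force'])
print(delta([518,-209,290],-12.9))
a=snap('wrist','pics/w5.png');b=snap('top','pics/t5.png');c=snap('scene','pics/s5.png')
A=cv2.imread('pics/t5.png')[120:280,270:460];B=cv2.imread('pics/s5.png')[120:280,110:300]
f=lambda i:cv2.resize(i,(400,337),interpolation=3)
cv2.imwrite('pics/c5.png',np.hstack([f(A),f(B)]))
for n in ('top','scene'):
  print(n,'expected mat centre px',proj(n,[518,-209,5]))
```

```text
[ 517.48399199 -210.2197156   332.17236902] 13.869382798055675 [-0.30711305  0.89120979 -0.76887325]
(array([42.2,  1.3,  0.3]), array([-0.0049, -0.0007, -0.0009]))
top expected mat centre px [361.41564484 198.85677965]
scene expected mat centre px [196.80984065 220.69485431]
```

View pics/w5.png

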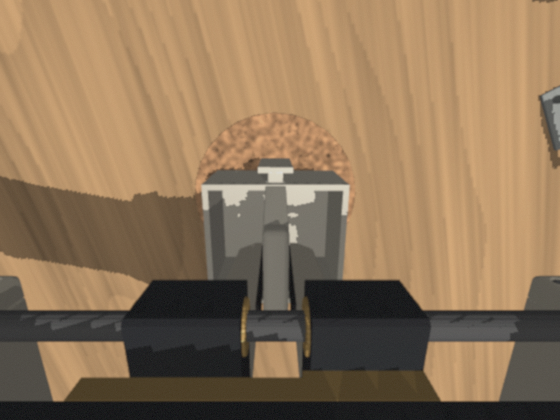

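View pics/c5.png

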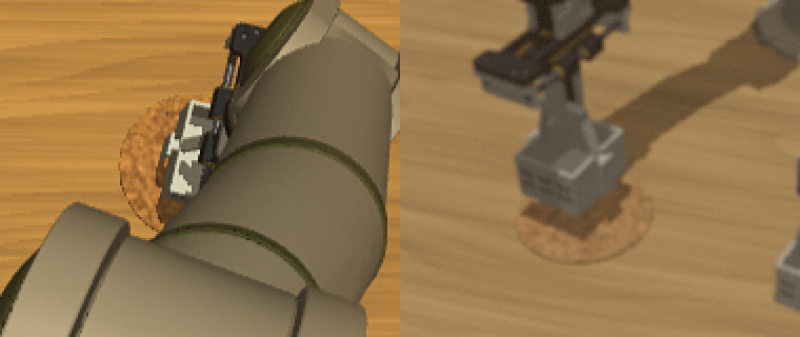

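In the wrist view the mat spans columns 196–356, centred at 276 against 275.5, so it is centred sideways. I'm checking the other direction from the mat's far edge at row 112.

Run:
```python
from h import *
s=r.get_state()
p=atz('wrist',(276,112),5); print(p, 'centre est', p[:2]-85*s['tcp_rot'][:2,1])
for uv in ((196,185),(356,185)): print(atz('wrist',uv,5))
```

```text
[ 538.39188206 -126.86742621    5.        ] centre est [ 518.96438597 -209.61746367]
[ 440.01913653 -178.77217274    5.        ]
[ 603.65877389 -217.18258831    5.        ]
```

The wrist view gives the mat centre as (519,−210), and the tool is at (517.5,−210). Touchdown should come at TCP z ≈ 283. I'll lower to about 3 mm above, then creep down.

{"op": "apply_moves", "data": {
  "deltas": [10, 0.5, 1, 0, 0, 0, 1, 22, 0.5, 1, 0, 0, 0, 1, 33, 0.5, 1, 0, 0, 0, 1, 40, 0.5, 1, 0, 0, 0, 1, 44, 0.5, 1, 0, 0, 0, 1, 46, 0.5, 1, 0, 0, 0, 1, 46, 0.5, 1, 0, 0, 0, 1]
}}

```text
time: 9.03
ee_pos: [519.1, -210.6, 287.9]
tcp_rot: [[0.003, 0.229, 0.973], [0.0, 0.973, -0.229], [-1.0, 0.001, 0.003]]
contact_force: [0.3, 0.1, -0.7]
finger_gap: 14.0
```

{"op": "apply_moves", "data": {
  "deltas": [0.7, 0, 0, 0, 0, 0, 1, 1.4, 0, 0, 0, 0, 0, 1, 2.1, 0, 0, 0, 0, 0, 1, 2.8, 0, 0, 0, 0, 0, 1, 2.8, 0, 0, 0, 0, 0, 1]
}}

```text
time: 9.45
ee_pos: [519.1, -210.6, 285.2]
tcp_rot: [[0.003, 0.229, 0.974], [0.0, 0.974, -0.229], [-1.0, 0.001, 0.003]]
contact_force: [-1.2, -0.4, -1.4]
finger_gap: 13.6
```

{"op": "apply_moves", "data": {
  "deltas": [0.5, 0, 0, 0, 0, 0, 1, 1, 0, 0, 0, 0, 0, 1, 1.5, 0, 0, 0, 0, 0, 1, 2, 0, 0, 0, 0, 0, 1, 2, 0, 0, 0, 0, 0, 1]
}}

```text
time: 9.87
ee_pos: [519.1, -210.6, 283.1]
tcp_rot: [[0.003, 0.229, 0.974], [0.0, 0.974, -0.229], [-1.0, 0.001, 0.003]]
contact_force: [0.8, -0.8, -1.4]
finger_gap: 13.8
```

{"op": "apply_moves", "data": {
  "deltas": [0.3, 0, 0, 0, 0, 0, 1, 0.6, 0, 0, 0, 0, 0, 1, 0.9, 0, 0, 0, 0, 0, 1, 0.9, 0, 0, 0, 0, 0, 1]
}}

```text
time: 10.2
ee_pos: [518.8, -210.8, 282.9]
tcp_rot: [[0.003, 0.229, 0.973], [0.0, 0.973, -0.229], [-1.0, 0.001, 0.003]]
contact_force: [-2.6, 1.6, 9.7]
finger_gap: 14.0
```

The reading went from −1.4 N to +9.7 N, so the basket is on the mat. Opening now: just enough to let go, then fully, then straight up.

{"op": "apply_moves", "data": {
  "deltas": [-0.3, 0, 0, 0, 0, 0, 0.7, -0.3, 0, 0, 0, 0, 0, 0.6, -0.3, 0, 0, 0, 0, 0, 0.5, -0.3, 0, 0, 0, 0, 0, 0.4, -0.3, 0, 0, 0, 0, 0, 0.3, -0.3, 0, 0, 0, 0, 0, 0.3, -0.3, 0, 0, 0, 0, 0, 0.3, -0.3, 0, 0, 0, 0, 0, 0.3]
}}

```text
time: 10.87
ee_pos: [518.8, -210.8, 283.2]
tcp_rot: [[0.003, 0.229, 0.973], [0.0, 0.973, -0.229], [-1.0, 0.001, 0.003]]
contact_force: [-0.1, 0.6, 0.3]
finger_gap: 61.9
```

Run:
```python
from h import *
s=r.get_state();print(s['ee_pos'],s['finger_gap'],s['contact_force'])
```

```text
[ 518.78771502 -210.75465593  283.16709443] 61.8745149202172 [-0.05368879  0.61248015  0.26314885]
```

{"op": "apply_moves", "data": {
  "deltas": [-10, 0, 0, 0, 0, 0, 0.3, -30, 0, 0, 0, 0, 0, 0.3, -55, 0, 0, 0, 0, 0, 0.3, -85, 0, 0, 0, 0, 0, 0.3, -115, 0, 0, 0, 0, 0, 0.3, -140, 0, 0, 0, 0, 0, 0.3, -150, 0, 0, 0, 0, 0, 0.3, -150, 0, 0, 0, 0, 0, 0.3]
}}

```text
time: 11.53
ee_pos: [518.5, -211.2, 436.0]
tcp_rot: [[0.007, 0.229, 0.973], [-0.0, 0.973, -0.229], [-1.0, 0.001, 0.007]]
contact_force: [0.2, -0.0, -0.7]
finger_gap: 65.3
```

{"op": "apply_moves", "data": {
  "deltas": [0, -20, 0, 0, 0, 0, 0.3, 0, -50, 0, 0, 0, 0, 0.3, 0, -80, 0, 0, 0, 0, 0.3, 0, -110, 0, 0, 0, 0, 0.3, 0, -135, 0, 0, 0, 0, 0.3, 0, -150, 0, 0, 0, 0, 0.3, 0, -150, 0, 0, 0, 0, 0.3, 0, -150, 0, 0, 0, 0, 0.3]
}}

```text
time: 12.2
ee_pos: [483.6, -357.5, 434.5]
tcp_rot: [[0.006, 0.231, 0.973], [0.001, 0.973, -0.231], [-1.0, 0.002, 0.005]]
contact_force: [0.7, 0.2, 0.1]
finger_gap: 65.4
```

Run:
```python
from h import *
snap('scene','pics/s6.png')
for t in ("middle_center","left_center","right_center"):
    for d in cams.landmark_of('scene',t)[:3]: print(t,np.round(d['xy'],1),round(d['conf'],2),atz('scene',d['xy'],58.5).round())
print('expected', proj('scene',[519,-210,63.5]))
B=cv2.imread('pics/s6.png')[120:320,130:430]
cv2.imwrite('pics/c6.png',cv2.resize(B,None,fx=2.6,fy=2.6,interpolation=3))
snap('wrist','pics/w6.png')
for d in cams.landmark_of('wrist','middle_center')[:2]: print('wrist',np.round(d['xy'],1),round(d['conf'],2),atz('wrist',d['xy'],63.5).round(1))
```

```text
middle_center [190.6 204.7] 0.76 [ 519. -219.   58.]
middle_center [324.8 193.8] 0.63 [385. 102.  58.]
left_center [394.6 270.2] 0.67 [605. 301.  58.]
right_center [313.4 238.8] 0.72 [556. 108.  58.]
expected [193.72475605 203.9558977 ]
wrist [273.8  56.3] 0.76 [ 517.5 -215.8   63.5]
```

View pics/c6.png

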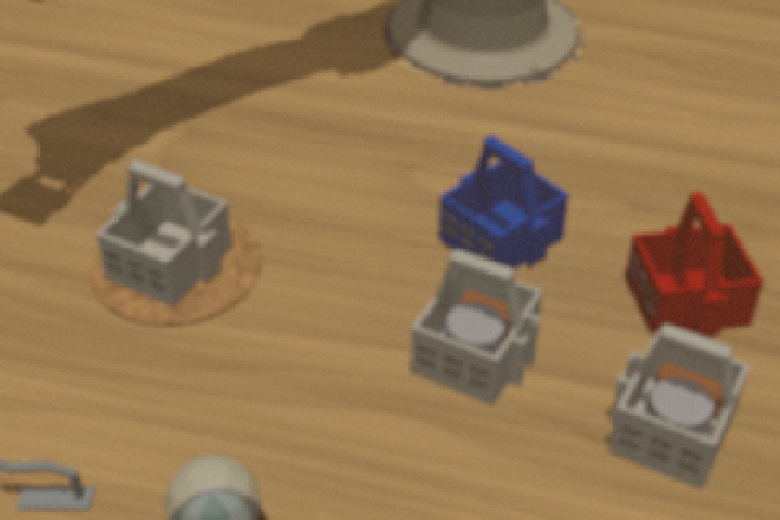

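View pics/w6.png

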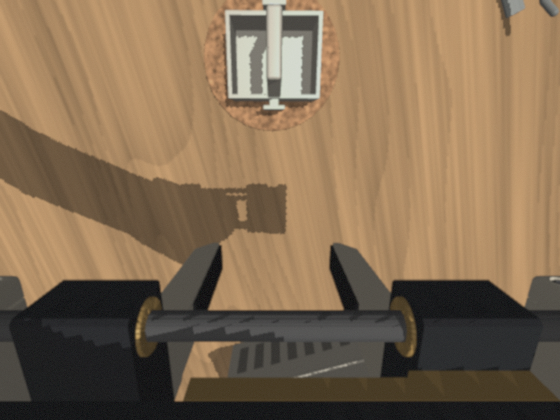

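The basket stands upright on the mat: crop (165,240), wrist (274,56). Both end baskets are upright and where they were. The gripper is clear, so I'm handing in.

```bash
python3 -c "
from bench import job_done
print(job_done())"
```

```text
the job is handed in; nothing more can be done
None
```

The empty grey middle basket is upright on the cork mat, and I handed the job in with the gripper clear of everything. The last arm move ended at 12.2 s of the 48 s allowed.

**What I did:** I gripped the handle across x and lifted it straight up about 168 mm, clear of the row and its handles. I carried it over and lowered it until touchdown, where the force reading rose to 9.7 N. Then I opened the fingers and backed away.

**Last checks:**
- **Placing:** I released it with the tool at (519, −211). The wrist camera had put the mat centre at (519, −210).
- **End baskets:** both still stand. Their detected points are within about 2 px of the start, which is within the noise.

**What disagreed:**
- **Basket centre:** the landmark networks put it about 5–8 mm further toward −y than where I released it. That is similar to the errors they showed earlier.
- **Mat position:** the scene and top cameras differed by about 10 mm in x. I used their mean, and the wrist view confirmed it.
- **Mat outline check:** the check from the top camera failed with a script error. I did not repeat it, since the wrist view settled the position.

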